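# Stand up and square the lock cover plates

## Robot

A 6-joint arm with a two-finger parallel gripper is mounted at the origin on a cart in front of the work surface, level with it; the furniture and walls round the work are solid. World frame = base frame: x ahead of the robot, y to its left, z up, the work surface at z = 0. Lengths are in m, angles in rad, forces in N, time in s.
With the tool pointing down it reaches from about 0.325 to 0.925 m from the base axis. Payload 3.1 kg.
Tool frame: the origin (TCP) lies between the finger pads; the fingertips stand ahead of it and the grasp point (between the pads) lies 6 mm ahead of it (ctrl.tips_ahead is the z of the fingertips in the tool frame, in m); z points along the fingers, x is the direction in which the jaws open and shut, and the axes are right-handed (so a half turn about z gives the same grasp; the last joint's range is limited). The gripper opens to 85 mm and grips with 20 to 120 N. Pads are 22 mm wide; open, the fingers measure 114 mm over their backs; the gripper's body (76 mm by 85 mm) begins 54 mm behind the grasp point. The pads swing forward as they close: fully open they stand 13 mm farther back than shut.
Start: joints at [-1.407, 0.217, 1.613, -0, 1.311, -0.112], TCP at [0.17, -0.601, 0.256] pointing down, gripper open.
Joint ranges: [-2.75, 2.75], [-0.78, 2.1], [0.31, 2.55], [-1.13, 4.27], [0.13, 2.63], [-2.58, 2.58]. Speed limits (rad/s): [2.79, 2.79, 3.14, 3.14, 3.14, 3.14].

## Interface

Orientations are given as a 3x3 rotation matrix whose columns are the frame's x, y, z axes.
In Python, from cell import ctrl gives the robot as it stands.
- The arm moves only by the tool move_arm, never from a script. Its argument "rows" is a list of rows, each an object of numbers: "tx", "ty", "tz": the shift along the tool's x, y, z in cm; "spin": the turn about the tool's z in rad; "hand": the opening, from 0 (shut) to 1 (fully open). A call has 1 to 10 rows; each row is the pose to reach, as a shift and turn from the pose commanded when the call began, along the tool's axes at that moment; what a row does not reach only later rows make up. A row lasts 1/12 s, in which the tool goes at most 41.7 mm and 7.16 degrees, less where a joint would pass 70% of its speed; a pose out of reach is approached as far as the arm can. A call with a gripper value outside its range is refused whole. The fingers move at their own pace and stop on an object; "force" is the grip in N (left out, the last holds). Time passes only in rows, so rows that repeat a pose let the fingers close. It gives the time, the measured TCP pose, the force and the opening at its end, in the units of the state.
- ctrl.state(): the state, without advancing time (a new reading comes with each control period).
- ctrl.read_camera(name): name is "scene" or "top"; returns (picture, depth): 400x640x3 uint8, red, green, blue; 400x640 float32, m along the optical axis (not along the pixel's ray), 0 where there is no reading.
- ctrl.get_calibration(name): a dict with "K" (3x3 intrinsics, pixels), "D" ([k1, k2, p1, p2, k3] as OpenCV has them; the pictures are not rectified), "R" (3x3) and "t" (3): a world point X has camera coordinates R X + t. Camera axes: x right, y down, z forward; pixel columns grow to the right and rows downward; lengths in m; the calibration is good to about 2 mm. A picture is of the moment at which its call begins. get_calibration takes no time and is no camera call.
- ctrl.job_done(): hands the job in, once; it reports no verdict.
The state is a dict: "time_s": time; "q": joint angles; "qvel": joint speeds; "tau": joint torques, N m; "eef_pos": TCP position; "eef_rot": TCP orientation; "contact_force": force on the tool from outside, world axes, zero at the start; "ft_torque": the same for the moment, N m; "finger_gap": finger opening in m.
Only numpy, scipy, OpenCV 4.12 (cv2) and the standard library are available. Lean on these libraries where they do the work, as an engineer would, in place of code of your own. Each camera call takes 0.05 s, during which the arm holds its last target. There are 200 camera calls.

## Task

Three brass lock cover plates have slumped back against the tall backstop of the dark steel corner holder, well away from its low side fence. Push their feet in so that the whole row stands upright and close together, flat against the backstop, then slide the row sideways until its edges are up against the fence. Leave the plates standing there, square in the corner.

Things in the scene. Friction and masses are not known exactly. Their poses are not given: they have to be found in the camera images.
- holder: Fixed dark steel corner holder (mm). Origin: inside corner of backstop, fence and base top, 6 above the bench. +x to the backstop, away from the robot; +y to the left; turned up to 0.3 rad. Backstop face: plane x=0, y -132 to 17, 56 high. Low fence face: plane y=0, x -67 to 0, 30 high. Both 7 thick. Base x -110 to 35, y -140 to 25. Other sides open; the plates are at negative x and y.
- plate_a: Rearmost of the three plates, its top edge against the backstop; standing home in the corner its centre is at x -4, y -35, z 25 in the holder's frame (mm). Brass, black keyhole, 8 thick (x), 70 wide (y), 50 high (z), 0.15-0.3 kg, smooth (slides easily); origin at its centre. Starts on its long edge on the base, leaning back 24 degrees, foot out towards the robot, centre 53 to 65 mm from the fence.
- plate_b: Middle plate, lying against plate_a; home at x -12, y -35, z 25 in the holder's frame (mm). Brass, black keyhole, 8 thick (x), 70 wide (y), 50 high (z), 0.15-0.3 kg, smooth (slides easily); origin at its centre. Starts on its long edge on the base, leaning back 24 degrees, foot out towards the robot, centre 53 to 65 mm from the fence.
- plate_c: Front plate, nearest the robot, lying against plate_b; home at x -20, y -35, z 25 in the holder's frame (mm). At the start its foot reaches to about x -47. Brass, black keyhole, 8 thick (x), 70 wide (y), 50 high (z), 0.15-0.3 kg, smooth (slides easily); origin at its centre. Starts on its long edge on the base, leaning back 24 degrees, foot out towards the robot, centre 53 to 65 mm from the fence.
Mind the look-alikes: they are no part of the job. Leave any orange or turquoise look-alike of the plate_c alone.

How it is judged:
At the end, for the whole second after the job is handed in: All three plates stand on their long edges on the holder's base, upright and parallel to the backstop within 10 degrees, the row at most 12 mm deeper in all than tight against the backstop, every plate's edge within 10 mm of the fence, and at rest (angle between each of plate_a, plate_b, plate_c's own z axis and vertical below 0.18 rad and angle between the x axis of each of plate_a, plate_b, plate_c and the x axis of holder, either way round below 0.18 rad and x of plate_a in the frame of holder between -0.032 and 0.002 m and y of plate_a in the frame of holder between -0.045 and -0.03 m and z of each of plate_a, plate_b, plate_c in the frame of holder below 0.032 m and linear speed of each of plate_a, plate_b, plate_c below 0.02 m/s and x of plate_b in the frame of holder between -0.032 and 0.002 m and y of plate_b in the frame of holder between -0.045 and -0.03 m and x of plate_c in the frame of holder between -0.032 and 0.002 m and y of plate_c in the frame of holder between -0.045 and -0.03 m); the robot touches nothing.
It also fails if it takes over 45 s, if anything falls off the work surface, if the arm or the gripper's body presses on something with over 40 N, if the wrist force passes 120 N, or if a joint passes its speed limit or range.

## Working session

There is one attempt and no reset: what is moved stays moved. The work goes in short steps, Python scripts to look and compute and a tool call to move; the robot and the scene stay as the last step left them, time stands still between calls to the robot, and variables do not carry over. Pictures are saved under pics/ and viewed, about 8 in all and at most 12, crops included, and the job is handed in when it is done.

Besides the shell and the picture viewer there is one more tool, called after "Call:" as a command line: name --argument value ..., lists and objects as JSON in quotes. move_arm: Moves the arm, as the interface text tells. Its arguments: {"type":"object","properties":{"rows":{"type":"array","items":{"type":"object","properties":{"tx":{"type":"number"},"ty":{"type":"number"},"tz":{"type":"number"},"spin":{"type":"number"},"hand":{"type":"number"}}}},"force":{"type":"number"}},"required":["rows"]}

```bash
mkdir -p pics
cat > h.py <<'E'
from cell import ctrl
import numpy as np, cv2
def look(n):
    im,d=ctrl.read_camera(n); return im,d,ctrl.get_calibration(n)
def ray(c,uv):
    p=cv2.undistortPoints(np.array(uv,float).reshape(-1,1,2),c["K"],np.array(c["D"]))[:,0]
    R=np.array(c["R"]);t=np.array(c["t"]); return -R.T@t,np.c_[p,np.ones(len(p))]@R
def onz(c,uv,z):
    o,d=ray(c,uv); return o+d*((z-o[2])/d[:,2])[:,None]
def dep(c,uv,d):
    o,r=ray(c,uv); k=np.array([d[int(v),int(u)] for u,v in uv]); return o+r*k[:,None]
def proj(c,P):
    return cv2.projectPoints(np.array(P,float),cv2.Rodrigues(np.array(c["R"]))[0],np.array(c["t"],float),c["K"],np.array(c["D"]))[0][:,0]
E
cat > a.py <<'E'
from h import *
for n in("scene","top"):
    im,d,c=look(n); cv2.imwrite(f"pics/{n}0.png",im[:,:,::-1]); np.savez(f"{n}0.npz",im=im,d=d); print(n,np.round(c["K"],1).tolist(),np.round(ray(c,[[320,200]])[0],3))
s=ctrl.state(); print(s,ctrl.tips_ahead)
E
python3 a.py
```

```text
scene [[417.6, 0.0, 320.5], [0.0, 417.6, 203.8], [0.0, 0.0, 1.0]] [ 0.524 -0.802  0.447]
top [[434.7, 0.0, 321.3], [0.0, 434.7, 198.9], [0.0, 0.0, 1.0]] [ 0.416 -0.067  0.905]
{'time_s': 0.1, 'q': array([-1.40720630e+00,  2.17719932e-01,  1.61478308e+00,  1.86540685e-05,
        1.31133887e+00, -1.12207224e-01]), 'qvel': array([-5.32813348e-04, -2.07759516e-03, -2.57146211e-03, -3.60881486e-05,
        1.00753821e-04,  6.20733679e-04]), 'tau': array([-7.48722723e-04, -3.98075652e+01, -3.04970098e+01, -1.77490865e-04,
        4.24814018e-03,  2.03287550e-05]), 'eef_pos': array([ 0.17010459, -0.60068566,  0.25506833]), 'eef_rot': array([[ 2.72309133e-01, -9.62209756e-01, -3.48524294e-04],
       [-9.62207228e-01, -2.72309222e-01,  2.22214078e-03],
       [-2.23307192e-03, -2.69756634e-04, -9.99997470e-01]]), 'contact_force': array([-0.37867831, -0.06274764, -0.78707351]), 'ft_torque': array([ 0.01289288,  0.02713922, -0.02123648]), 'finger_gap': 0.0855695115265168} 0.025
```

View pics/scene0.png

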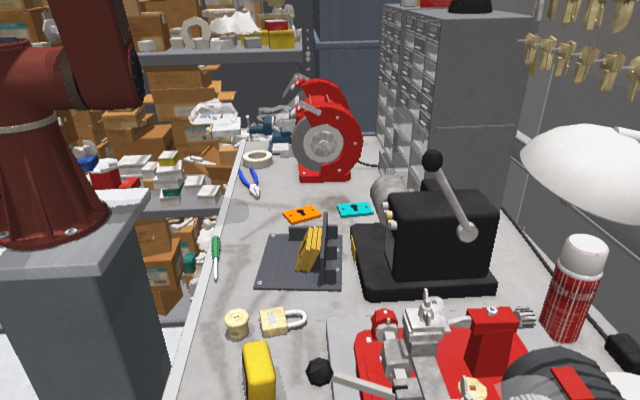

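View pics/top0.png

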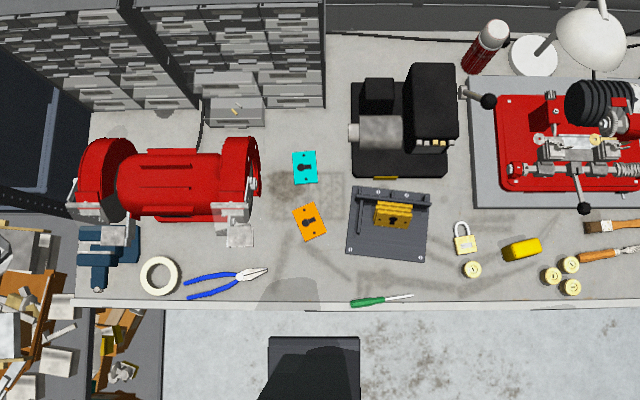

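Brass row at top (394,215), scene (309,250). Look-alikes are orange at top (309,222) and turquoise at (304,167), with padlock (465,238) and yellow box (521,248) also nearby. By the description, I choose the brass row inside the dark holder, and check it in a close crop.

```bash
cat > b.py <<'E'
from h import *
T=np.load("top0.npz");S=np.load("scene0.npz")
a=cv2.resize(T["im"][175:270,335:445],None,fx=5.4,fy=5.4,interpolation=cv2.INTER_CUBIC)
b=cv2.resize(S["im"][200:300,245:355],None,fx=3,fy=3)[:,20:220]
b=cv2.copyMakeBorder(b,0,a.shape[0]-b.shape[0],0,0,0)
cv2.imwrite("pics/crop0.png",np.hstack([a,b])[:,:,::-1])
c=ctrl.get_calibration("top")
im=cv2.cvtColor(T["im"],cv2.COLOR_RGB2HSV)[175:270,335:445]
m=(im[:,:,1]>120)&(im[:,:,0]>15)&(im[:,:,0]<35)
v,u=np.nonzero(m); P=dep(c,np.c_[u+335,v+175],T["d"]); 
print(len(u),np.percentile(P,[2,50,98],axis=0).round(4))
E
python3 b.py
```

```text
994 [[ 0.5098 -0.2238  0.0054]
 [ 0.5345 -0.1871  0.0481]
 [ 0.6126 -0.1543  0.0561]]
```

View pics/crop0.png

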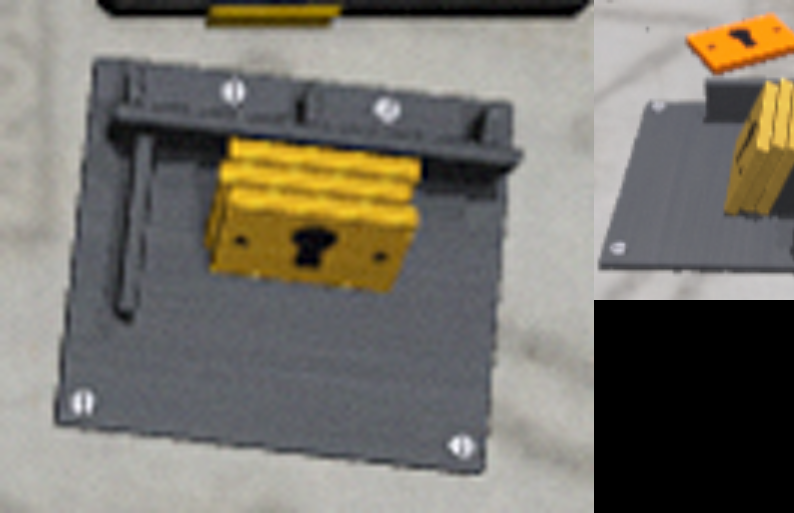

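The crop shows three brass plates leaning on the backstop. The fence is on the left, and the front plate's foot edge runs from about (210,272) to (390,292) in the crop. I'll fit the holder's pose to the four base corners.

```bash
cat > c.py <<'E'
from h import *
c=ctrl.get_calibration("top")
f=lambda L:np.array(L,float)/5.4+[335,175]-.4
W=onz(c,f([(95,60),(512,102),(483,470),(55,425)]),.006)[:,:2]
H=np.array([[35,25],[35,-140],[-110,-140],[-110,25]])/1000
a=H-H.mean(0);b=W-W.mean(0)
th=np.arctan2((a[:,0]*b[:,1]-a[:,1]*b[:,0]).sum(),(a*b).sum());R=np.array([[np.cos(th),-np.sin(th)],[np.sin(th),np.cos(th)]])
o=W.mean(0)-R@H.mean(0); print("th",th,"o",o,"res",(W-(H@R.T+o)).round(4).tolist())
# check: backstop top edge ends z=.062 front; fence end; plate c foot/top edges
def hf(uv,z): return ((onz(c,f(uv),z)[:,:2]-o)@R*1000).round(1).tolist()
print("backstop top front edge L,R",hf([(112,135),(515,168)],.062))
print("fence inner top edge ",hf([(155,140),(132,318)],.036))
print("C foot",hf([(210,272),(390,292)],.006),"A top",hf([(230,140),(420,157)],.052))
np.savez("hold.npz",R=R,o=o,th=th)
E
python3 c.py
```

```text
th -0.10794217277525228 o [ 0.56155658 -0.13093814] res [[-0.0018, -0.0012], [-0.0006, 0.0006], [0.0016, 0.0011], [0.0008, -0.0005]]
backstop top front edge L,R [[-5.2, 16.2], [-1.5, -130.5]]
fence inner top edge  [[-0.8, -1.0], [-68.2, 1.1]]
C foot [[-44.5, -28.6], [-44.7, -98.0]] A top [[-0.6, -27.5], [0.6, -97.5]]
```

Call:
move_arm --rows '[{"tx":-3.2,"ty":-4.0,"spin":0.1,"hand":0.5},{"tx":-6.4,"ty":-8.0,"spin":0.2,"hand":0.5},{"tx":-9.6,"ty":-12.0,"spin":0.3,"hand":0.5},{"tx":-12.8,"ty":-16.0,"spin":0.38,"hand":0.5},{"tx":-16,"ty":-20,"spin":0.384,"hand":0.5},{"tx":-19.2,"ty":-24,"spin":0.384,"hand":0.5},{"tx":-22,"ty":-28,"spin":0.384,"hand":0.5},{"tx":-25,"ty":-32,"spin":0.384,"hand":0.5},{"tx":-28,"ty":-36,"spin":0.384,"hand":0.5},{"tx":-31.9,"ty":-40.2,"spin":0.384,"hand":0.5}]'

```text
$.rows[0]: bad value
```

```bash
cat > st.py <<'E'
from h import *
Z=np.load("hold.npz");R=Z["R"];o=Z["o"]
def st():
    s=ctrl.state();p=s["eef_pos"];h=R.T@(p[:2]-o)*1000;r=s["eef_rot"][:2,0]@np.c_[R]
    F=s["contact_force"]
    print("t",round(s["time_s"],2),"tcp holder xy",h.round(1),"z",round(p[2]*1000,1),"toolx",r.round(3),"tz",s["eef_rot"][:,2].round(3),"F",(R.T@F[:2]).round(1),round(F[2],1),"gap",round(s["finger_gap"]*1000,1),"tips",ctrl.tips_ahead)
if __name__=="__main__": st()
E
python3 st.py
```

```text
t 0.1 tcp holder xy [-338.6 -509.2] z 255.1 toolx [ 0.374 -0.927] tz [-0.     0.002 -1.   ] F [-0.4 -0.1] -0.8 gap 85.6 tips 0.025
```

Call:
move_arm --rows '[{"tx":-3.2,"ty":-4.0,"tz":0,"spin":0.1,"hand":0.5},{"tx":-6.4,"ty":-8.0,"tz":0,"spin":0.2,"hand":0.5},{"tx":-9.6,"ty":-12.0,"tz":0,"spin":0.3,"hand":0.5},{"tx":-12.8,"ty":-16.0,"tz":0,"spin":0.384,"hand":0.5},{"tx":-16,"ty":-20,"tz":0,"spin":0.384,"hand":0.5},{"tx":-19.2,"ty":-24,"tz":0,"spin":0.384,"hand":0.5},{"tx":-22,"ty":-28,"tz":0,"spin":0.384,"hand":0.5},{"tx":-25,"ty":-32,"tz":0,"spin":0.384,"hand":0.5},{"tx":-28,"ty":-36,"tz":0,"spin":0.384,"hand":0.5},{"tx":-31.9,"ty":-40.2,"tz":0,"spin":0.384,"hand":0.5}]'

```text
time_s: 0.93
eef_pos: [0.4157, -0.2623, 0.256]
eef_rot: [[-0.108, -0.994, 0.0], [-0.994, 0.108, 0.0], [-0.0, -0.0, -1.0]]
contact_force: [0.8, -0.7, 0.2]
finger_gap: 0.0428
```

```bash
python3 st.py
```

```text
t 0.93 tcp holder xy [-130.9 -146.4] z 256.0 toolx [-0.001 -1.   ] tz [ 0.  0. -1.] F [ 0.9 -0.6] 0.2 gap 42.8 tips 0.025
```

Call:
move_arm --rows '[{"tx":-4,"ty":-2.3,"tz":0,"spin":0,"hand":0.5},{"tx":-8.3,"ty":-4.6,"tz":0,"spin":0,"hand":0.5},{"tx":-8.3,"ty":-4.6,"tz":4,"spin":0,"hand":0.5},{"tx":-8.3,"ty":-4.6,"tz":8,"spin":0,"hand":0.5},{"tx":-8.3,"ty":-4.6,"tz":12,"spin":0,"hand":0.5},{"tx":-8.3,"ty":-4.6,"tz":16,"spin":0,"hand":0.5},{"tx":-8.3,"ty":-4.6,"tz":19,"spin":0,"hand":0.5},{"tx":-8.3,"ty":-4.6,"tz":19,"spin":0,"hand":0.5}]'

```text
time_s: 1.6
eef_pos: [0.4635, -0.1831, 0.0589]
eef_rot: [[-0.108, -0.994, -0.014], [-0.994, 0.108, 0.008], [-0.006, 0.015, -1.0]]
contact_force: [-1.3, -0.3, -1.1]
finger_gap: 0.0429
```

```bash
python3 st.py
cat > v.py <<'E'
import sys
from h import *
k=sys.argv[1]
im,d,c=look("scene");im2,d2,c2=look("top")
np.savez("last.npz",s=im,sd=d,t=im2,td=d2)
a=cv2.resize(im[190:300,240:370],None,fx=3,fy=3,interpolation=cv2.INTER_CUBIC)
b=cv2.resize(im2[165:275,335:465],None,fx=3,fy=3,interpolation=cv2.INTER_CUBIC)
cv2.imwrite(f"pics/v{k}.png",np.hstack([a,b])[:,:,::-1])
E
python3 v.py 1
```

```text
t 1.6 tcp holder xy [-91.9 -62.4] z 58.9 toolx [-0. -1.] tz [-0.014  0.008 -1.   ] F [-1.2 -0.4] -1.1 gap 42.9 tips 0.025
```

View pics/v1.png

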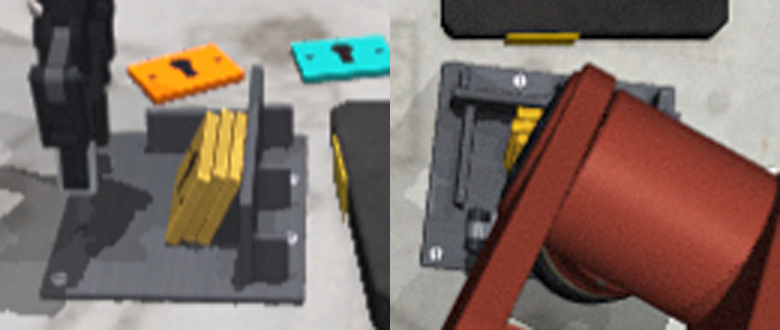

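The scene crop shows the fingers in front of the row, right fingertip at crop (78,190), i.e. pixel (266,253), and the slumped plates with feet at crop (170-210,242). I'll check the tip height by depth.

Call:
move_arm --rows '[{"tx":0,"ty":0,"tz":0,"spin":0,"hand":0.5},{"tx":0,"ty":0,"tz":0,"spin":0,"hand":0.5},{"tx":0,"ty":0,"tz":0,"spin":0,"hand":0.5}]'

```text
time_s: 1.95
eef_pos: [0.4718, -0.188, 0.0692]
eef_rot: [[-0.108, -0.994, 0.005], [-0.994, 0.108, -0.003], [0.002, -0.005, -1.0]]
contact_force: [0.1, 0.3, -0.8]
finger_gap: 0.0424
```

Run:
```python
from st import *
st()
im,d,c=look("scene")
for v in range(238,258,2):
    r=[]
    for u in (260,264,266,270):
        P=dep(c,[[u,v]],d)[0]; r.append(np.r_[R.T@(P[:2]-o)*1000,P[2]*1000].round(0).tolist())
    print(v,r)
```

```text
t 1.95 tcp holder xy [-83.1 -66.4] z 69.2 toolx [-0. -1.] tz [ 0.005 -0.003 -1.   ] F [0.  0.3] -0.8 gap 42.4 tips 0.025
238 [[-122.0, 16.0, 0.0], [-89.0, -100.0, 76.0], [-85.0, -100.0, 75.0], [-79.0, -101.0, 77.0]]
240 [[-120.0, 6.0, 3.0], [-90.0, -94.0, 68.0], [-86.0, -100.0, 72.0], [-79.0, -101.0, 72.0]]
242 [[-119.0, 2.0, 0.0], [-91.0, -94.0, 64.0], [-86.0, -102.0, 69.0], [-79.0, -101.0, 69.0]]
244 [[-118.0, -6.0, 1.0], [-91.0, -92.0, 59.0], [-86.0, -101.0, 65.0], [-80.0, -100.0, 64.0]]
246 [[-117.0, -14.0, 1.0], [-91.0, -94.0, 56.0], [-87.0, -100.0, 60.0], [-80.0, -98.0, 59.0]]
248 [[-115.0, -20.0, 1.0], [-92.0, -93.0, 51.0], [-87.0, -98.0, 55.0], [-81.0, -98.0, 55.0]]
250 [[-115.0, -24.0, -0.0], [-105.0, -35.0, 7.0], [-89.0, -94.0, 48.0], [-82.0, -95.0, 49.0]]
252 [[-113.0, -33.0, 1.0], [-104.0, -41.0, 7.0], [-101.0, -40.0, 6.0], [-93.0, -41.0, 7.0]]
254 [[-112.0, -39.0, 0.0], [-103.0, -45.0, 6.0], [-99.0, -47.0, 6.0], [-93.0, -44.0, 5.0]]
256 [[-111.0, -45.0, 1.0], [-102.0, -53.0, 6.0], [-98.0, -54.0, 7.0], [-91.0, -52.0, 6.0]]
```

Call:
move_arm --rows '[{"tx":-0.3,"ty":0,"tz":0.8,"spin":0,"hand":0.5},{"tx":-0.3,"ty":0,"tz":1.6,"spin":0,"hand":0.5},{"tx":-0.3,"ty":0,"tz":2.3,"spin":0,"hand":0.5},{"tx":-0.3,"ty":0,"tz":2.8,"spin":0,"hand":0.5},{"tx":-0.3,"ty":0,"tz":3.1,"spin":0,"hand":0.5},{"tx":-0.3,"ty":0,"tz":3.1,"spin":0,"hand":0.5},{"tx":-0.3,"ty":0,"tz":3.1,"spin":0,"hand":0.5}]'

```text
time_s: 2.58
eef_pos: [0.4697, -0.1836, 0.0348]
eef_rot: [[-0.108, -0.994, -0.001], [-0.994, 0.108, 0.0], [-0.0, 0.001, -1.0]]
contact_force: [0.1, 0.5, 1.0]
finger_gap: 0.0427
```

```bash
python3 st.py
```

```text
t 2.58 tcp holder xy [-85.6 -62.2] z 34.8 toolx [-0. -1.] tz [-0.001  0.    -1.   ] F [0.  0.5] 1.0 gap 42.7 tips 0.025
```

Call:
move_arm --rows '[{"tx":0,"ty":-1.0,"tz":0,"spin":0,"hand":0.5},{"tx":0,"ty":-1.8,"tz":0,"spin":0,"hand":0.5},{"tx":0,"ty":-2.3,"tz":0,"spin":0,"hand":0.5},{"tx":0,"ty":-2.6,"tz":0,"spin":0,"hand":0.5},{"tx":0,"ty":-2.9,"tz":0,"spin":0,"hand":0.5},{"tx":0,"ty":-3.2,"tz":0,"spin":0,"hand":0.5},{"tx":0,"ty":-3.5,"tz":0,"spin":0,"hand":0.5},{"tx":0,"ty":-3.8,"tz":0,"spin":0,"hand":0.5},{"tx":0,"ty":-4.1,"tz":0,"spin":0,"hand":0.5},{"tx":0,"ty":-4.1,"tz":0,"spin":0,"hand":0.5}]'

```text
time_s: 3.42
eef_pos: [0.5093, -0.1876, 0.0346]
eef_rot: [[-0.108, -0.994, -0.004], [-0.994, 0.108, 0.002], [-0.001, 0.004, -1.0]]
contact_force: [-3.9, -0.9, 1.3]
finger_gap: 0.0422
```

```bash
python3 st.py
```

```text
t 3.42 tcp holder xy [-45.8 -61.9] z 34.6 toolx [-0. -1.] tz [-0.004  0.002 -1.   ] F [-3.8 -1.3] 1.3 gap 42.2 tips 0.025
```

Contact is gentle, about 4 N. Continuing slowly.

Call:
move_arm --rows '[{"tx":0,"ty":-0.2,"tz":0,"spin":0,"hand":0.5},{"tx":0,"ty":-0.4,"tz":0,"spin":0,"hand":0.5},{"tx":0,"ty":-0.6,"tz":0,"spin":0,"hand":0.5},{"tx":0,"ty":-0.8,"tz":0,"spin":0,"hand":0.5},{"tx":0,"ty":-0.8,"tz":0,"spin":0,"hand":0.5}]'

```text
time_s: 3.83
eef_pos: [0.5193, -0.189, 0.0353]
eef_rot: [[-0.108, -0.994, 0.001], [-0.994, 0.108, -0.0], [0.0, -0.001, -1.0]]
contact_force: [-2.3, -0.3, -0.9]
finger_gap: 0.0428
```

```bash
python3 st.py; python3 v.py 2
```

```text
t 3.83 tcp holder xy [-35.7 -62.3] z 35.3 toolx [-0. -1.] tz [ 0.001 -0.    -1.   ] F [-2.3 -0.6] -0.9 gap 42.8 tips 0.025
```

View pics/v2.png

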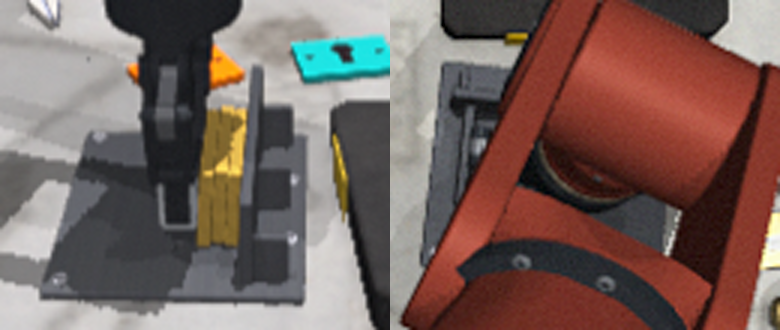

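The row is now upright in front of the backstop, with edges at scene crop (197-240, 170-245) and a small gap left by the backstop. I'll press until the force rises.

Call:
move_arm --rows '[{"tx":0,"ty":-0.1,"tz":0,"spin":0,"hand":0.5},{"tx":0,"ty":-0.2,"tz":0,"spin":0,"hand":0.5},{"tx":0,"ty":-0.3,"tz":0,"spin":0,"hand":0.5},{"tx":0,"ty":-0.3,"tz":0,"spin":0,"hand":0.5},{"tx":0,"ty":-0.3,"tz":0,"spin":0,"hand":0.5}]'

```text
time_s: 4.35
eef_pos: [0.5197, -0.1889, 0.035]
eef_rot: [[-0.108, -0.994, -0.005], [-0.994, 0.108, 0.001], [-0.001, 0.005, -1.0]]
contact_force: [-8.8, 0.8, 3.0]
finger_gap: 0.0424
```

```bash
python3 st.py
```

```text
t 4.35 tcp holder xy [-35.4 -62.2] z 35.0 toolx [-0. -1.] tz [-0.005  0.001 -1.   ] F [-8.8 -0.1] 3.0 gap 42.4 tips 0.025
```

Call:
move_arm --rows '[{"tx":0,"ty":0.3,"tz":0,"spin":0,"hand":0.5},{"tx":0,"ty":0.6,"tz":0,"spin":0,"hand":0.5},{"tx":0,"ty":1.5,"tz":0,"spin":0,"hand":0.5},{"tx":0,"ty":3,"tz":0,"spin":0,"hand":0.5},{"tx":0,"ty":3,"tz":-3,"spin":0,"hand":0.5},{"tx":0,"ty":3,"tz":-6,"spin":0,"hand":0.5},{"tx":3,"ty":3,"tz":-8,"spin":0,"hand":0},{"tx":5.9,"ty":3,"tz":-8,"spin":0,"hand":0},{"tx":5.9,"ty":3,"tz":-8,"spin":0,"hand":0}]'

```text
time_s: 5.1
eef_pos: [0.4879, -0.2504, 0.1193]
eef_rot: [[-0.11, -0.994, 0.008], [-0.994, 0.11, -0.008], [0.007, -0.009, -1.0]]
contact_force: [0.1, 0.2, -0.3]
finger_gap: 0.0073
```

```bash
python3 st.py; python3 v.py 3
```

```text
t 5.1 tcp holder xy [ -60.3 -126.7] z 119.3 toolx [-0.003 -1.   ] tz [ 0.008 -0.008 -1.   ] F [0.1 0.2] -0.3 gap 7.3 tips 0.025
```

View pics/v3.png

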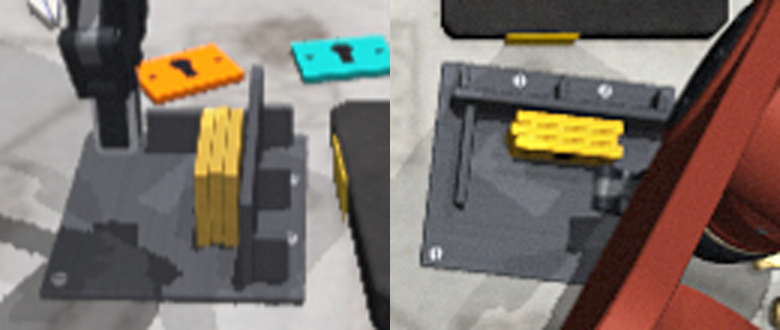

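The row stands upright and tight; in the top crop its top faces span (512-625, 110-158). I'll measure the edges at z=56 mm.

```bash
cat > row.py <<'E'
from st import *
def row():
    im,d,c=look("top")
    hs=cv2.cvtColor(im,cv2.COLOR_RGB2HSV)
    v,u=np.nonzero((hs[:,:,1]>120)&(hs[:,:,0]>15)&(hs[:,:,0]<35)); k=(u>350)&(u<430)&(v>185)&(v<250);u=u[k];v=v[k]
    P=onz(c,np.c_[u,v],.056)[:,:2]; D=dep(c,np.c_[u,v],d); k=D[:,2]>.048; H=(P[k]-o)@R*1000
    print("top faces x",np.percentile(H[:,0],[2,98]).round(1),"y",np.percentile(H[:,1],[1,99]).round(1),"z",np.median(D[k,2]).round(4))
if __name__=="__main__": st();row()
E
python3 row.py
```

```text
t 5.2 tcp holder xy [ -62.9 -122.4] z 116.2 toolx [-0.002 -1.   ] tz [ 0.002 -0.001 -1.   ] F [0.2 1.5] -0.4 gap 0.0 tips 0.025
top faces x [-27.1  -3. ] y [-94.9 -26. ] z 0.0561
```

Call:
move_arm --rows '[{"tx":0,"ty":-2,"tz":0,"spin":0,"hand":0},{"tx":0,"ty":-4,"tz":0,"spin":0,"hand":0},{"tx":0,"ty":-4.7,"tz":0,"spin":0,"hand":0},{"tx":0,"ty":-4.7,"tz":0,"spin":0,"hand":0},{"tx":0,"ty":-4.7,"tz":2,"spin":0,"hand":0},{"tx":0,"ty":-4.7,"tz":4,"spin":0,"hand":0},{"tx":0,"ty":-4.7,"tz":5.5,"spin":0,"hand":0},{"tx":0,"ty":-4.7,"tz":6.5,"spin":0,"hand":0},{"tx":0,"ty":-4.7,"tz":7.2,"spin":0,"hand":0},{"tx":0,"ty":-4.7,"tz":7.2,"spin":0,"hand":0}]'

```text
time_s: 6.08
eef_pos: [0.5305, -0.2486, 0.0413]
eef_rot: [[-0.108, -0.994, -0.004], [-0.994, 0.108, 0.002], [-0.002, 0.004, -1.0]]
contact_force: [0.6, -1.2, 0.7]
finger_gap: -0.0002
```

```bash
python3 st.py; python3 v.py 4
```

```text
t 6.08 tcp holder xy [ -18.2 -120.3] z 41.3 toolx [ 0. -1.] tz [-0.004  0.002 -1.   ] F [ 0.7 -1.2] 0.7 gap -0.2 tips 0.025
```

View pics/v4.png

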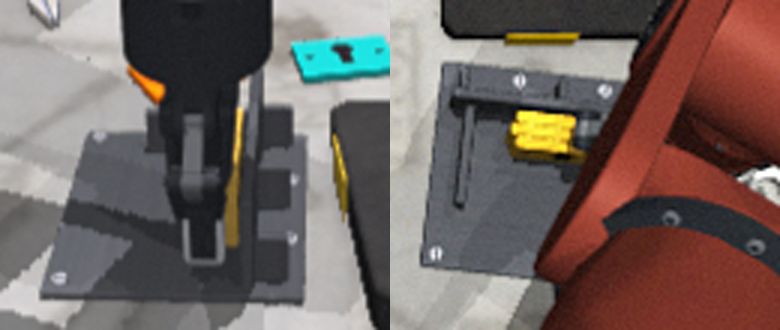

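The closed fingertips stand right of the row (scene crop 182-222, row visible to 240). I'll check the finger's x span against the row from scene depth.

Run:
```python
from st import *
st()
im,d,c=look("scene")
for v in (240,256,264,268,272,276):
    print(v,[(u,)+tuple(np.r_[R.T@(P[:2]-o)*1000,P[2]*1000].round(0).astype(int).tolist()) for u in (298,302,306,310,313,316,319,321) for P in dep(c,[[u,v]],d)])
```

```text
t 6.18 tcp holder xy [ -16.3 -121.3] z 43.5 toolx [-0. -1.] tz [ 0. -0. -1.] F [-0.3 -1.1] -0.5 gap -0.1 tips 0.025
240 [(298, -28, -138, 97), (302, -19, -171, 119), (306, -13, -168, 117), (310, -9, -150, 105), (313, -5, -143, 101), (316, -1, -138, 97), (319, 0, -76, 57), (321, 4, -84, 62)]
256 [(298, -26, -170, 90), (302, -20, -170, 90), (306, -14, -168, 89), (310, -8, -170, 91), (313, -4, -170, 91), (316, -2, -130, 63), (319, 0, -89, 33), (321, 6, -130, 63)]
264 [(298, -38, -76, 6), (302, -25, -126, 44), (306, -18, -136, 51), (310, -12, -133, 49), (313, -7, -128, 45), (316, -5, -97, 22), (319, 0, -95, 21), (321, 6, -134, 50)]
268 [(298, -37, -88, 7), (302, -26, -127, 36), (306, -18, -133, 41), (310, -12, -135, 42), (313, -8, -126, 36), (316, -5, -97, 14), (319, 0, -96, 13), (321, 6, -133, 41)]
272 [(298, -36, -100, 8), (302, -26, -127, 28), (306, -18, -136, 35), (310, -12, -130, 31), (313, -8, -126, 28), (316, -5, -99, 7), (319, 0, -97, 5), (321, 6, -135, 35)]
276 [(298, -35, -109, 6), (302, -28, -110, 7), (306, -20, -126, 20), (310, -13, -127, 20), (313, -8, -126, 20), (316, -5, -108, 6), (319, 1, -110, 7), (321, 5, -133, 25)]
```

Call:
move_arm --rows '[{"tx":0,"ty":-0.3,"tz":0.3,"spin":0,"hand":0},{"tx":0,"ty":-0.3,"tz":0.5,"spin":0,"hand":0},{"tx":-0.4,"ty":-0.3,"tz":0.5,"spin":0,"hand":0},{"tx":-0.7,"ty":-0.3,"tz":0.5,"spin":0,"hand":0},{"tx":-1.0,"ty":-0.3,"tz":0.5,"spin":0,"hand":0},{"tx":-1.2,"ty":-0.3,"tz":0.5,"spin":0,"hand":0},{"tx":-1.4,"ty":-0.3,"tz":0.5,"spin":0,"hand":0},{"tx":-1.6,"ty":-0.3,"tz":0.5,"spin":0,"hand":0},{"tx":-1.8,"ty":-0.3,"tz":0.5,"spin":0,"hand":0}]'

```text
time_s: 6.98
eef_pos: [0.5379, -0.2327, 0.0391]
eef_rot: [[-0.108, -0.994, 0.001], [-0.994, 0.108, -0.001], [0.001, -0.002, -1.0]]
contact_force: [-0.8, -3.7, 4.0]
finger_gap: -0.0001
```

```bash
python3 row.py
```

```text
t 6.98 tcp holder xy [ -12.6 -103.7] z 39.1 toolx [-0. -1.] tz [ 0.001 -0.001 -1.   ] F [-0.4 -3.7] 4.0 gap -0.1 tips 0.025
top faces x [-28.4  -1.6] y [-50.7 -12.3] z 0.056
```

```bash
python3 - <<'E'
from st import *
im,d,c=look("top")
hs=cv2.cvtColor(im,cv2.COLOR_RGB2HSV)
v,u=np.nonzero((hs[:,:,1]>120)&(hs[:,:,0]>15)&(hs[:,:,0]<35)); k=(u>350)&(u<430)&(v>185)&(v<250)
P=onz(c,np.c_[u,v][k],.056)[:,:2]; D=dep(c,np.c_[u,v][k],d)[:,2]; H=(P-o)@R*1000
for a in range(-36,4,3):
    q=(H[:,0]>=a)&(H[:,0]<a+3)
    if q.any(): print(a,q.sum(),H[q,1].min().round(1),H[q,1].max().round(1),np.median(D[q]).round(3))
E
python3 v.py 5
```

```text
-36 20 -45.5 -10.0 0.011
-33 26 -47.1 -9.6 0.032
-30 31 -49.1 -9.4 0.051
-27 34 -50.7 -9.0 0.056
-24 35 -52.5 -8.9 0.056
-21 32 -48.2 -8.5 0.052
-18 28 -45.9 -10.3 0.055
-15 29 -45.7 -9.9 0.056
-12 29 -45.4 -9.7 0.055
-9 28 -45.2 -9.5 0.056
-6 27 -44.8 -11.1 0.056
-3 17 -44.7 -10.9 0.055
```

View pics/v5.png

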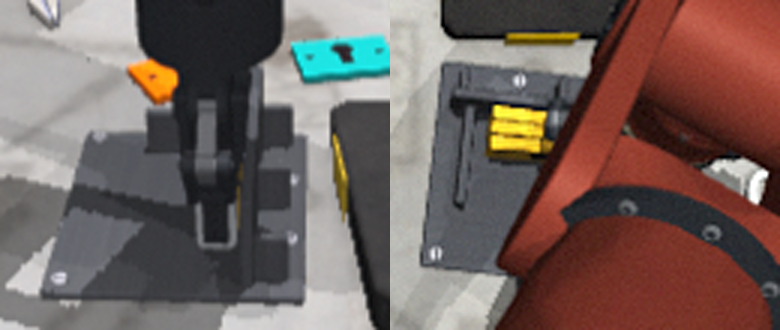

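The row slides as one, with left edges about 10 mm short of the fence (top crop x≈488 against the fence at 470). I'll continue slowly.

Call:
move_arm --rows '[{"tx":-0.2,"ty":0,"tz":0,"spin":0,"hand":0},{"tx":-0.4,"ty":0,"tz":0,"spin":0,"hand":0},{"tx":-0.6,"ty":0,"tz":0,"spin":0,"hand":0},{"tx":-0.7,"ty":0,"tz":0,"spin":0,"hand":0},{"tx":-0.8,"ty":0,"tz":0,"spin":0,"hand":0},{"tx":-0.9,"ty":0,"tz":0,"spin":0,"hand":0},{"tx":-0.9,"ty":0,"tz":0,"spin":0,"hand":0}]'

```text
time_s: 7.77
eef_pos: [0.5388, -0.2237, 0.039]
eef_rot: [[-0.108, -0.994, 0.001], [-0.994, 0.108, -0.001], [0.001, -0.001, -1.0]]
contact_force: [-0.0, -4.3, 5.2]
finger_gap: -0.0001
```

```bash
python3 row.py
```

```text
t 7.77 tcp holder xy [-12.6 -94.6] z 39.0 toolx [-0. -1.] tz [ 0.001 -0.001 -1.   ] F [ 0.4 -4.3] 5.2 gap -0.1 tips 0.025
top faces x [-29.8  -0.7] y [-39.6  -2.7] z 0.0556
```

Call:
move_arm --rows '[{"tx":-0.15,"ty":0,"tz":0,"spin":0,"hand":0},{"tx":-0.3,"ty":0,"tz":0,"spin":0,"hand":0},{"tx":-0.4,"ty":0,"tz":0,"spin":0,"hand":0},{"tx":-0.4,"ty":0,"tz":0,"spin":0,"hand":0},{"tx":-0.4,"ty":0,"tz":0,"spin":0,"hand":0}]'

```text
time_s: 8.23
eef_pos: [0.5393, -0.2212, 0.0393]
eef_rot: [[-0.107, -0.994, 0.002], [-0.994, 0.107, -0.003], [0.003, -0.002, -1.0]]
contact_force: [-2.0, -7.7, 5.0]
finger_gap: 0.0003
```

```bash
python3 row.py
```

```text
t 8.23 tcp holder xy [-12.4 -92.1] z 39.3 toolx [ 0. -1.] tz [ 0.002 -0.003 -1.   ] F [-1.1 -7.9] 5.0 gap 0.3 tips 0.025
top faces x [-30.3  -0.5] y [-35.   -0.7] z 0.0559
```

Call:
move_arm --rows '[{"tx":-0.15,"ty":0,"tz":0,"spin":0,"hand":0},{"tx":-0.3,"ty":0,"tz":0,"spin":0,"hand":0},{"tx":-0.3,"ty":0,"tz":0,"spin":0,"hand":0},{"tx":-0.3,"ty":0,"tz":0,"spin":0,"hand":0}]'

```text
time_s: 8.62
eef_pos: [0.5401, -0.2198, 0.0401]
eef_rot: [[-0.107, -0.994, 0.003], [-0.994, 0.107, -0.006], [0.006, -0.003, -1.0]]
contact_force: [-1.7, -10.8, 6.7]
finger_gap: 0.0004
```

```bash
python3 row.py
```

```text
t 8.62 tcp holder xy [-11.8 -90.7] z 40.1 toolx [ 0.001 -1.   ] tz [ 0.003 -0.006 -1.   ] F [ -0.5 -11. ] 6.7 gap 0.4 tips 0.025
top faces x [-30.1  -0.4] y [-32.8  -1. ] z 0.0557
```

The row is at the fence: force is rising and the left edges are at y≈-1. I'll withdraw and look.

Call:
move_arm --rows '[{"tx":0.5,"ty":0,"tz":0,"spin":0,"hand":0},{"tx":1.2,"ty":0,"tz":0,"spin":0,"hand":0},{"tx":2.5,"ty":0,"tz":0,"spin":0,"hand":0},{"tx":3.5,"ty":0,"tz":0,"spin":0,"hand":0},{"tx":3.5,"ty":0,"tz":-3,"spin":0,"hand":0},{"tx":3.5,"ty":0,"tz":-6,"spin":0,"hand":0},{"tx":3.5,"ty":0,"tz":-8,"spin":0,"hand":0},{"tx":3.5,"ty":3,"tz":-8,"spin":0,"hand":0},{"tx":3.5,"ty":5,"tz":-8,"spin":0,"hand":0.3},{"tx":3.5,"ty":5,"tz":-8,"spin":0,"hand":0.3}]'

```text
time_s: 9.5
eef_pos: [0.4813, -0.2446, 0.1169]
eef_rot: [[-0.109, -0.994, -0.005], [-0.994, 0.109, 0.003], [-0.003, 0.006, -1.0]]
contact_force: [-0.3, 0.8, -1.4]
finger_gap: 0.0233
```

```bash
python3 row.py; python3 v.py 6
```

```text
t 9.5 tcp holder xy [ -67.5 -121.7] z 116.9 toolx [-0.001 -1.   ] tz [-0.005  0.003 -1.   ] F [-0.4  0.8] -1.4 gap 23.3 tips 0.025
top faces x [-29.4  -1. ] y [-70.1  -1.2] z 0.0559
```

View pics/v6.png

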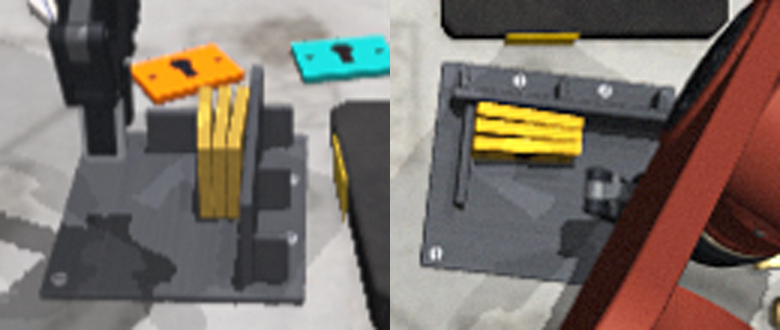

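The row is at the fence but slightly fanned: tops open at the fence end (top crop 475-583, 103-155). I'll press it square again from the front with both fingers, centred at y=-36.

Call:
move_arm --rows '[{"tx":-3,"ty":0.7,"tz":0,"spin":0,"hand":0.3},{"tx":-6,"ty":0.7,"tz":0,"spin":0,"hand":0.3},{"tx":-8.6,"ty":0.7,"tz":0,"spin":0,"hand":0.3},{"tx":-8.6,"ty":0.7,"tz":2,"spin":0,"hand":0.3},{"tx":-8.6,"ty":0.7,"tz":4,"spin":0,"hand":0.3},{"tx":-8.6,"ty":0.7,"tz":5.5,"spin":0,"hand":0.3},{"tx":-8.6,"ty":0.7,"tz":6.8,"spin":0,"hand":0.3},{"tx":-8.6,"ty":0.7,"tz":7.6,"spin":0,"hand":0.3},{"tx":-8.6,"ty":0.7,"tz":7.9,"spin":0,"hand":0.3},{"tx":-8.6,"ty":0.7,"tz":7.9,"spin":0,"hand":0.3}]'

```text
time_s: 10.48
eef_pos: [0.4877, -0.1594, 0.0384]
eef_rot: [[-0.108, -0.994, -0.001], [-0.994, 0.108, 0.001], [-0.001, 0.001, -1.0]]
contact_force: [0.6, 0.4, 0.1]
finger_gap: 0.0258
```

```bash
python3 st.py
```

```text
t 10.48 tcp holder xy [-70.3 -36.2] z 38.4 toolx [-0. -1.] tz [-0.001  0.001 -1.   ] F [0.6 0.4] 0.1 gap 25.8 tips 0.025
```

Call:
move_arm --rows '[{"tx":0,"ty":-1.0,"tz":0,"spin":0,"hand":0.3},{"tx":0,"ty":-1.8,"tz":0,"spin":0,"hand":0.3},{"tx":0,"ty":-2.3,"tz":0,"spin":0,"hand":0.3},{"tx":0,"ty":-2.6,"tz":0,"spin":0,"hand":0.3},{"tx":0,"ty":-2.8,"tz":0,"spin":0,"hand":0.3},{"tx":0,"ty":-3.0,"tz":0,"spin":0,"hand":0.3},{"tx":0,"ty":-3.2,"tz":0,"spin":0,"hand":0.3},{"tx":0,"ty":-3.4,"tz":0,"spin":0,"hand":0.3},{"tx":0,"ty":-3.6,"tz":0,"spin":0,"hand":0.3},{"tx":0,"ty":-3.6,"tz":0,"spin":0,"hand":0.3}]'

```text
time_s: 11.32
eef_pos: [0.5233, -0.1633, 0.0393]
eef_rot: [[-0.108, -0.994, -0.001], [-0.994, 0.108, 0.0], [-0.0, 0.001, -1.0]]
contact_force: [-1.3, 0.0, 2.1]
finger_gap: 0.0258
```

```bash
python3 st.py
```

```text
t 11.32 tcp holder xy [-34.5 -36.3] z 39.3 toolx [-0. -1.] tz [-0.001  0.    -1.   ] F [-1.3 -0.1] 2.1 gap 25.8 tips 0.025
```

Call:
move_arm --rows '[{"tx":0,"ty":-0.15,"tz":0,"spin":0,"hand":0.3},{"tx":0,"ty":-0.3,"tz":0,"spin":0,"hand":0.3},{"tx":0,"ty":-0.4,"tz":0,"spin":0,"hand":0.3},{"tx":0,"ty":-0.4,"tz":0,"spin":0,"hand":0.3},{"tx":0,"ty":-0.4,"tz":0,"spin":0,"hand":0.3}]'

```text
time_s: 11.73
eef_pos: [0.5241, -0.1632, 0.0389]
eef_rot: [[-0.108, -0.994, -0.008], [-0.994, 0.108, 0.002], [-0.001, 0.008, -1.0]]
contact_force: [-10.1, 0.3, 10.0]
finger_gap: 0.0258
```

```bash
python3 st.py
```

```text
t 11.73 tcp holder xy [-33.7 -36.2] z 38.9 toolx [-0. -1.] tz [-0.008  0.002 -1.   ] F [-10.1  -0.8] 10.0 gap 25.8 tips 0.025
```

Tight at 10 N. Backing off straight, then up and away to the right.

Call:
move_arm --rows '[{"tx":0,"ty":0.2,"tz":0,"spin":0,"hand":0.3},{"tx":0,"ty":0.4,"tz":0,"spin":0,"hand":0.3},{"tx":0,"ty":0.8,"tz":0,"spin":0,"hand":0.3},{"tx":0,"ty":2,"tz":0,"spin":0,"hand":0.3},{"tx":0,"ty":3.5,"tz":0,"spin":0,"hand":0.3},{"tx":0,"ty":4,"tz":-3,"spin":0,"hand":0.3},{"tx":0,"ty":4,"tz":-7,"spin":0,"hand":0.3},{"tx":3,"ty":4,"tz":-10,"spin":0,"hand":0.3},{"tx":7,"ty":4,"tz":-10,"spin":0,"hand":0.3},{"tx":11,"ty":4,"tz":-10,"spin":0,"hand":0.3}]'

```text
time_s: 12.57
eef_pos: [0.4784, -0.271, 0.1432]
eef_rot: [[-0.105, -0.994, 0.007], [-0.994, 0.105, -0.005], [0.004, -0.008, -1.0]]
contact_force: [0.6, 0.4, -0.6]
finger_gap: 0.0255
```

Call:
move_arm --rows '[{"tx":4,"ty":2,"tz":0,"spin":0,"hand":0.3},{"tx":6,"ty":4,"tz":0,"spin":0,"hand":0.3},{"tx":6,"ty":4,"tz":0,"spin":0,"hand":0.3},{"tx":6,"ty":4,"tz":0,"spin":0,"hand":0.3}]'

```text
time_s: 12.9
eef_pos: [0.4289, -0.3254, 0.1392]
eef_rot: [[-0.112, -0.994, 0.001], [-0.994, 0.112, -0.0], [0.0, -0.001, -1.0]]
contact_force: [0.0, 0.1, 0.3]
finger_gap: 0.0256
```

```bash
python3 row.py; python3 v.py 7
```

```text
t 12.9 tcp holder xy [-111.  -207.7] z 139.2 toolx [-0.004 -1.   ] tz [ 0.001 -0.    -1.   ] F [0.  0.1] 0.3 gap 25.6 tips 0.025
top faces x [-25.2  -1. ] y [-70.2  -1.2] z 0.0561
```

View pics/v7.png

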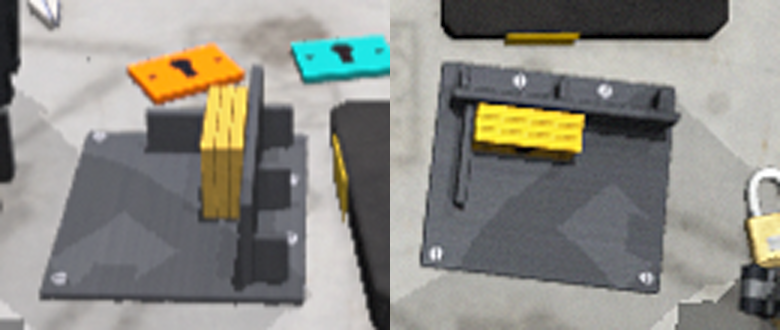

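The picture shows the row upright, tight and square in the corner (top crop 475-584, 103-155). Measured, it spans x -25 to -1 and y -70 to -1, tops 50 mm above the base.

```bash
python3 -c "
from cell import ctrl
print(ctrl.job_done())"
```

```text
the job is handed in; nothing more can be done
None
```

The three brass plates now stand upright, tight together and square in the corner of the holder. The job is handed in, at about 13 s on the robot's clock; no verdict was reported.

I pushed the feet in with two fingers until the row was flat against the backstop, at about 9 N. Then I slid the row to the fence with the shut fingers, at about 11 N. That slide fanned the plates out by a few millimetres, so I pressed them square again from the front at about 10 N and moved the arm clear.

**Last check:** in the holder's frame the row's top faces span x from -25 to -1 mm (24 mm is fully tight) and y from -70 to -1 mm. The tops are 50 mm above the base, as they should be for standing plates. The gripper touches nothing, and I left the orange and turquoise look-alikes alone.

**Disagreements:** camera and contact readings differed by about 1 to 3 mm in x, within what the task allows. I judged the upright stance from the pictures and the top height, and did not measure the angle of each plate.

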